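Aim the studio lamp at the study and switch it on

TASK

The little box lamp on the painting stand is bolted down at one corner and looks away from the painting. First swing it round on that corner bolt, a quarter turn from its stowed position, so that it sits square on the stand plate with its light window facing the painting; then switch it on by pushing the small ridge of the slide switch on its top fully across, towards the window. Leave the lamp square, and leave the other things on the bench where they are.

Things in the scene. Friction and masses are not known exactly. Their poses are not given: they have to be found in the camera images.
- stand: Stand fixed to the bench: grey plate 108 mm (x) by 370 mm (y), 8 mm thick. Origin on the bench directly below the lamp's corner bolt; in this frame the plate spans x -16 to 92 and y -92 to 278 mm. A small painting, 190 mm wide, its top 172 mm above the bench, stands upright across the plate at y 230 to 270 mm, facing -y. z up.
- lamp (a joint): Turn of the lamp about its vertical corner bolt, rad, counter-clockwise from above. 0 = stowed, lamp axes parallel to the stand's, window facing the stand's +x; 1.571 = a quarter turn, window facing the painting (+y). Starts at 0 to 0.3; turns on to a stop at 2.2, so it can be pushed too far. Stiff friction hinge (about 5 to 7 N pushed near the far corner): stays where it is left.
- lamp_pivot (a point): On the bolt axis, level with the lamp's top, 60 mm above the bench (bolt head 3 mm higher). Axes turn with the lamp, z up. In this frame the black box lamp spans x -12 to 88, y -88 to 12, z -50 to 0 mm. White light window: the +x face. To turn the lamp, push its plain -y face towards +y, near the corner opposite the bolt. Fixed dimmer wheel on top, 18 mm wide, 6 mm high, at x 68, y -72 mm.
- lamp_corner (a point): The lamp's top corner diagonally opposite the bolt, at x 88, y -88, z 0 mm in the lamp_pivot frame; same axes.
- switch (a joint): Travel of the slide switch in m, along the lamp's +x (towards the light window). 0 = off (start), 0.014 = fully on. Two-position snap action: about 5 N to start it, the force falls to the middle (0.007) and beyond it the switch jumps to the on end by itself and stays.
- switch_ridge (a point): Centre of the switch's small ridge: 5 mm thick along the slide, 18 mm wide across it, standing 6 mm up from the lamp's flat top. Moves with the switch; x axis = direction of sliding on, z up. Switch off: it lies at x 38, y -30, z 3 mm in the lamp_pivot frame. The top is flat and free behind (-x) and ahead of it, 45 mm each way.
- tape_roll: Bystander, loose, to be left where it is: roll of masking tape lying flat, 90 mm across, 25 mm high. Origin at its underside.
- sanding_block: Bystander, loose, to be left where it is: cork sanding block 60 x 90 x 30 mm. Origin at its underside.
- paint_jar: Bystander, loose, to be left where it is: small amber jar, 56 mm across, 60 mm high. Origin at its underside.
- medium_tin: Bystander, loose, to be left where it is: tin, 76 mm across, 95 mm high. Origin at its underside.
- flat_brush: Bystander, loose, to be left where it is: brush lying flat. Origin at its underside.
- spanner: Bystander, loose, to be left where it is: spanner lying flat. Origin at its underside.

How it is judged:
On the way, in this order (a step that is already met when the one before it is completed fails the run):
1. the lamp is turned square to the stand, facing the painting, with its switch still off (value of joint lamp between 1.45 and 1.69 rad and value of joint switch below 0.005 m), for 0.2 s.
2. the switch is slid fully to on (value of joint switch above 0.011 m), for 0.2 s.
At the end, for the whole second after the job is handed in: The lamp stands still a quarter turn from stowed, within 7 degrees of square (1.45 to 1.69 rad), and its switch is at the on end (at least 11 of its 14 mm) (value of joint lamp between 1.45 and 1.69 rad and value of joint switch above 0.011 m and velocity of joint lamp between -0.05 and 0.05 rad/s); the robot touches nothing.
It fails at once if a bystander is shifted by more than 30 mm (distance of any of tape_roll, sanding_block, paint_jar, medium_tin, flat_brush, spanner from where it was at the start of the episode above 0.03 m).
It also fails if it takes over 48 s, if anything falls off the work surface, if the arm or the gripper's body presses on something with over 40 N, if the wrist force passes 120 N, or if a joint passes its speed limit or range.

ROBOT

A 6-joint arm with a two-finger parallel gripper is mounted at the origin on the work surface. World frame = base frame: x ahead of the robot, y to its left, z up, the work surface at z = 0. Lengths are in m, angles in rad, forces in N, time in s.
With the tool pointing down it reaches from about 0.35 to 0.85 m from the base axis. Payload 8.1 kg.
Tool frame: the origin (TCP) lies midway between the tips of the shut fingers; the grasp point (between the pads) lies 19 mm behind it (robot.tcp_to_grasp is the distance from the TCP to the grasp point, in m); z points along the fingers, y is the direction in which the jaws open and shut (so a half turn about z gives the same grasp; the last joint's range is limited). The gripper opens to 93 mm and grips with 3 to 60 N. Pads are 15 mm wide; open, the fingers measure 128 mm over their backs; the gripper's body (75 mm by 188 mm) begins 65 mm behind the grasp point.
Start: joints at [-1.248, 0.13, 1.488, -0, 1.523, -0.085], TCP at [0.238, -0.551, 0.219] pointing down, gripper open.
Joint ranges: [-2.96, 2.96], [-0.89, 2.26], [0.02, 2.5], [-1.34, 4.48], [0, 2.73], [-2.66, 2.66]. Speed limits (rad/s): [2.39, 2.39, 2.79, 3.14, 3.14, 3.14].

INTERFACE

Orientations are given as a rotation vector (axis times angle).
In Python, from plant import robot gives the robot as it stands.
- The arm moves only by the tool send_rows, never from a script. Its argument "series" is a list of rows, each an object of numbers: "wx", "wy", "wz": the turn, a rotation vector about the world's x, y, z in rad; "dx", "dy", "dz": the shift along the world's x, y, z in cm; "fingers": the closure in counts, from 0 (fully open) to 255 (shut). In form: [{"wx": .., "wy": .., "wz": .., "dx": .., "dy": .., "dz": .., "fingers": ..}, ...]. A call has 1 to 20 rows; each row shifts and turns the pose as measured when the row begins; what a row does not reach is not made up. A row lasts 1/12 s, in which the tool goes at most 41.7 mm and 7.16 degrees, less where a joint would pass 70% of its speed; a pose out of reach is approached as far as the arm can. A call is refused whole if a number of a shift passes 4.17 or a number of a turn 0.125, either way. A call with a gripper value outside its range is refused whole. The fingers move at their own pace and stop on an object; "newtons" is the grip in N (left out, the last holds). Time passes only in rows, so rows that do not move let the fingers close. It gives the time, the measured TCP pose, the force and the opening at its end, in the units of the state.
- robot.read_state(): the state, without advancing time (a new reading comes with each control period).
- robot.read_camera(name): name is "scene" or "top" or "wrist"; returns the picture (384x512x3 uint8, red, green, blue); there is no depth.
- robot.camera_info(name): a dict with "intrinsics" (3x3 intrinsics, pixels), "extrinsics" (4x4, takes a point from world to camera coordinates); the wrist camera has in their place "tool_from_camera" (4x4, takes a point from camera to tool coordinates, whose origin is the TCP and whose axes are the flange's). Camera axes: x right, y up, looking along -z (the intrinsics and any distortion apply to the point x, -y, -z); pixel columns grow to the right and rows downward; lengths in m; the calibration is good to about 2 mm. A picture is of the moment at which its call begins: read the wrist's pose just before it. camera_info takes no time and is no camera call.
- robot.close_job(): hands the job in, once; it reports no verdict.
The state is a dict: "t": time; "q": joint angles; "dq": joint speeds; "joint_torque": joint torques, N m; "tool_pos": TCP position; "orientation": TCP orientation; "force": force on the tool from outside, world axes, zero at the start; "wrist_torque": the same for the moment, N m; "opening": finger opening in m.
Only numpy, scipy, OpenCV 4.12 (cv2) and the standard library are available. Lean on these libraries where they do the work, as an engineer would, in place of code of your own. Each camera call takes 0.05 s, during which the arm holds its last target.

## Working session

There is one attempt and no reset: what is moved stays moved. The work goes in short steps, Python scripts to look and compute and a tool call to move; the robot and the scene stay as the last step left them, time stands still between calls to the robot, and variables do not carry over. Pictures are saved under pics/ and viewed, and the job is handed in when it is done.

Besides the shell and the picture viewer there is one more tool, called after "Emit:" as a command line: name --argument value ..., lists and objects as JSON in quotes. send_rows: Moves the arm, as the interface text tells. Its arguments: {"type":"object","properties":{"series":{"type":"array","items":{"type":"object","properties":{"wx":{"type":"number"},"wy":{"type":"number"},"wz":{"type":"number"},"dx":{"type":"number"},"dy":{"type":"number"},"dz":{"type":"number"},"fingers":{"type":"number"}}}},"newtons":{"type":"number"}},"required":["series"]}

```bash
ls; mkdir -p pics; python3 - <<'E'
from plant import robot
import cv2
for n in("scene","top"):
    im=robot.read_camera(n); cv2.imwrite(f"pics/{n}0.png",im[:,:,::-1])
    print(n,robot.camera_info(n))
print(robot.camera_info("wrist")); print(robot.read_state())
E
```

```text
pics
scene {'intrinsics': array([[382.30849157,   0.        , 250.80345073],
       [  0.        , 382.30849157, 187.56794565],
       [  0.        ,   0.        ,   1.        ]]), 'extrinsics': array([[ 0.04634178,  0.99878345, -0.01685422, -0.0966261 ],
       [-0.64465417,  0.04279089,  0.7632758 ,  0.30936475],
       [ 0.76306844, -0.02450642,  0.64585292, -1.70234587],
       [ 0.        ,  0.        ,  0.        ,  1.        ]])}
top {'intrinsics': array([[499.80528837,   0.        , 265.51970798],
       [  0.        , 499.80528837, 191.39695375],
       [  0.        ,   0.        ,   1.        ]]), 'extrinsics': array([[-0.01588199, -0.99985047, -0.00684139,  0.09335024],
       [ 0.97465871, -0.01700803,  0.2230496 , -0.59133136],
       [-0.22313261, -0.00312555,  0.97478309, -1.39562742],
       [ 0.        ,  0.        ,  0.        ,  1.        ]])}
{'intrinsics': array([[320.06228676,   0.        , 259.23498659],
       [  0.        , 320.06228676, 194.04339649],
       [  0.        ,   0.        ,   1.        ]]), 'tool_from_camera': array([[ 1.26836845e-04,  9.5939929
[... 262 characters left out ...]
 0.00000000e+00,
         1.00000000e+00]])}
{'t': 0.1, 'q': array([-1.24842366e+00,  1.31110359e-01,  1.48917441e+00, -1.25499858e-05,
        1.52301809e+00, -8.53723238e-02]), 'dq': array([-0.00151743, -0.00153778, -0.00137984,  0.00048937, -0.00056242,
        0.00031358]), 'joint_torque': array([ 1.14805727e-03, -5.61340249e+01, -4.93095946e+01,  7.70988688e-02,
        2.92257615e-02, -4.84795419e-05]), 'tool_pos': array([ 0.23778827, -0.55029617,  0.21767539]), 'orientation': array([-3.07486811e+00, -6.35714103e-01,  3.36961995e-04]), 'force': array([-0.77788517,  0.92736111,  0.11238302]), 'wrist_torque': array([-0.01249747,  0.0327405 , -0.02361588]), 'opening': 0.09291920611455477}
```

View pics/scene0.png

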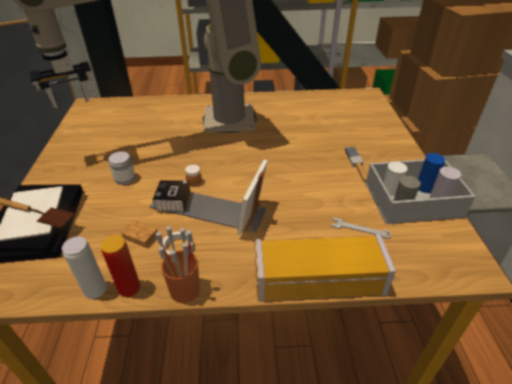

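View pics/top0.png

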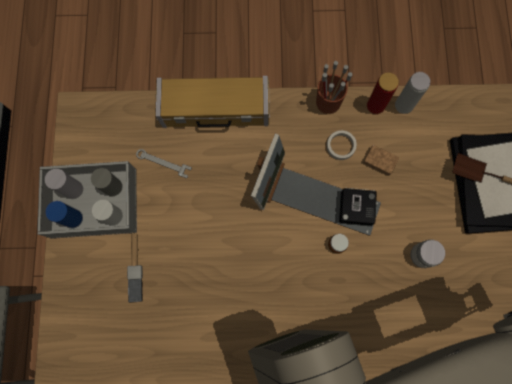

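The top view shows the lamp at about (357,207) and the painting at about (268,172). The jar at about (340,243) is near the lamp, on the robot side. I'll zoom in.

```bash
python3 - <<'E'
import cv2
a=cv2.imread("pics/top0.png")[120:280,230:450]
cv2.imwrite("pics/topz.png",cv2.resize(a,None,fx=3.6,fy=3.6,interpolation=cv2.INTER_CUBIC))
a=cv2.imread("pics/scene0.png")[130:250,90:290]
cv2.imwrite("pics/scz.png",cv2.resize(a,None,fx=4,fy=4,interpolation=cv2.INTER_CUBIC))
E
```

```text
(no output)
```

View pics/topz.png

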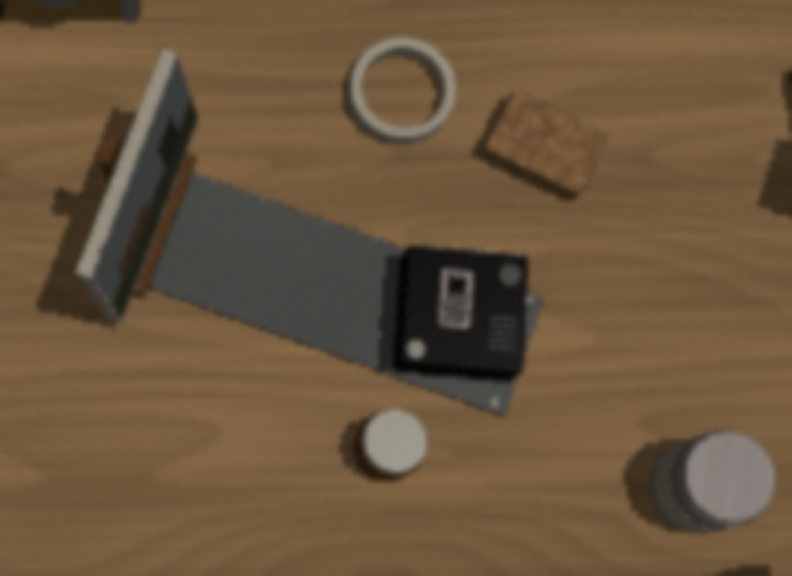

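View pics/scz.png

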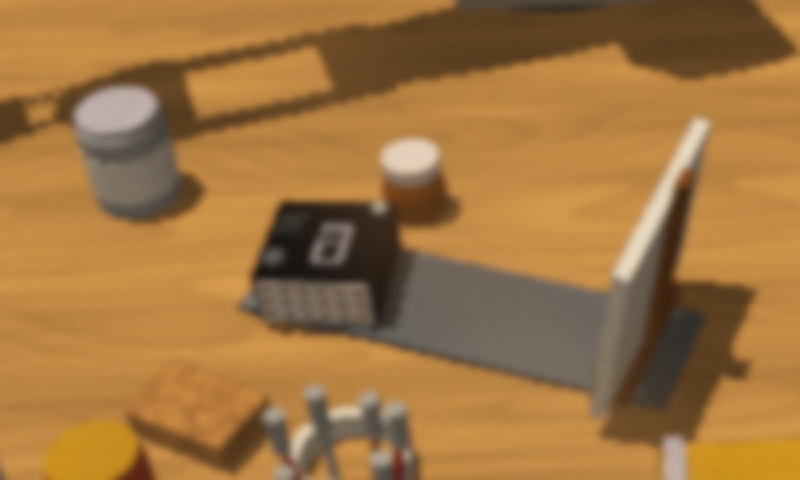

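```bash
cat > h.py <<'E'
import numpy as np, cv2
from scipy.spatial.transform import Rotation as R
from plant import robot
def cam(name,state=None):
    c=robot.camera_info(name); K=c["intrinsics"]
    if name=="wrist":
        T=np.eye(4); T[:3,:3]=R.from_rotvec(state["orientation"]).as_matrix(); T[:3,3]=state["tool_pos"]
        W=T@c["tool_from_camera"]
    else: W=np.linalg.inv(c["extrinsics"])
    return K,W
def ray(C,uv):
    K,W=C; d=W[:3,:3]@np.array([(uv[0]-K[0,2])/K[0,0],-(uv[1]-K[1,2])/K[1,1],-1]); return W[:3,3],d
def onz(C,uv,z):
    o,d=ray(C,uv); return o+d*(z-o[2])/d[2]
def tri(rs):
    A=0;b=0
    for o,d in rs:
        d=d/np.linalg.norm(d);P=np.eye(3)-np.outer(d,d);A=A+P;b=b+P@o
    p=np.linalg.solve(A,b); return p,[np.linalg.norm(np.cross(p-o,d/np.linalg.norm(d))) for o,d in rs]
def proj(C,p):
    K,W=C; q=np.linalg.inv(W)@np.r_[p,1]; return np.array([K[0,2]-K[0,0]*q[0]/q[2],K[1,2]+K[1,1]*q[1]/q[2]])
E
python3 - <<'E'
from h import *
np.set_printoptions(precision=4,suppress=True)
T=cam("top");S=cam("scene")
tz=lambda u,v:((u+.5)/3.6+230-.5,(v+.5)/3.6+120-.5)
sz=lambda u,v:((u+.5)/4+90-.5,(v+.5)/4+130-.5)
b=tri([ray(T,tz(416,349)),ray(S,sz(380,209))]);print("bolt",b)
w=tri([ray(T,tz(511,274)),ray(S,sz(274,254))]);print("wheel",w)
print("bolt z63",onz(T,tz(416,349),.063),onz(S,sz(380,209),.063))
print("wheel",onz(T,tz(511,274),.066),onz(S,sz(274,254),.066))
for n,p in dict(tl=(402,248),tr=(527,257),br=(520,376),bl=(395,370)).items(): print(n,onz(T,tz(*p),.06))
for n,p in dict(tr=(542,297),br=(503,414),e1=(190,172),e1b=(398,240),e2=(148,288),e2b=(390,376)).items(): print("plate",n,onz(T,tz(*p),.008))
print("jar",onz(T,tz(393,442),.06),"tape",onz(T,tz(402,90),.025),"block",onz(T,tz(548,145),.03),"tin",onz(T,tz(730,477),.095))
E
```

```text
bolt (array([ 0.5149, -0.1459,  0.0625]), [np.float64(0.0004286715650203715), np.float64(0.00042867156502028516)])
wheel (array([ 0.5739, -0.2243,  0.0689]), [np.float64(0.0008472052225114164), np.float64(0.0008472052225113392)])
bolt z63 [ 0.5148 -0.1462  0.063 ] [ 0.5156 -0.1453  0.063 ]
wheel [ 0.5746 -0.2258  0.066 ] [ 0.5706 -0.2244  0.066 ]
tl [ 0.5992 -0.1396  0.06  ]
tr [ 0.5899 -0.241   0.06  ]
br [ 0.4919 -0.229   0.06  ]
bl [ 0.4985 -0.1289  0.06  ]
plate tr [ 0.5669 -0.263   0.008 ]
plate br [ 0.4686 -0.2241  0.008 ]
plate e1 [0.6812 0.0304 0.008 ]
plate e1b [ 0.6183 -0.1444  0.008 ]
plate e2 [0.5804 0.0682 0.008 ]
plate e2b [ 0.502  -0.1321  0.008 ]
jar [ 0.4405 -0.1245  0.06  ] tape [ 0.7459 -0.1518  0.025 ] block [ 0.6933 -0.2718  0.03  ] tin [ 0.4048 -0.3787  0.095 ]
```

Measured: the bolt is at about (0.515, -0.146, 0.0625), which matches the stated 63 mm. The plate's x axis points at about -21.4°, and the lamp's yaw is about -5.5°, so the lamp joint is at about 0.28. The target lamp yaw is therefore about +68.6°. Next I'll close the fingers and move up beside the lamp's plain face.

Emit:
send_rows --series '[{"dx": 2.8, "dy": 2.3, "wz": 0.09, "fingers": 255}, {"dx": 2.8, "dy": 2.3, "wz": 0.09, "fingers": 255}, {"dx": 2.8, "dy": 2.3, "wz": 0.09, "fingers": 255}, {"dx": 2.8, "dy": 2.3, "wz": 0.09, "fingers": 255}, {"dx": 2.8, "dy": 2.3, "wz": 0.09, "fingers": 255}, {"dx": 2.8, "dy": 2.3, "wz": 0.09, "fingers": 255}, {"dx": 2.8, "dy": 2.3, "wz": 0.09, "fingers": 255}, {"dx": 2.8, "dy": 2.3, "wz": 0.09, "fingers": 255}, {"dx": 2.8, "dy": 2.3, "wz": 0.09, "fingers": 255}, {"dx": 2.8, "dy": 2.3, "wz": 0.09, "fingers": 255}, {"dx": 2.8, "dy": 2.3, "wz": 0.09, "fingers": 255}, {"dx": 2.8, "dy": 2.3, "wz": 0.09, "fingers": 255}, {"fingers": 255}]' --newtons 40

```text
schema error: expected keys wx, wy, wz, dx, dy, dz, fingers
```

```bash
cat > st.py <<'E'
from h import *
import sys
np.set_printoptions(precision=4,suppress=True)
s=robot.read_state();M=R.from_rotvec(s["orientation"]).as_matrix()
print(s["t"],s["tool_pos"],"yaw",np.degrees(np.arctan2(M[1,0],M[0,0])),"zax",M[:,2],"F",s["force"],s["opening"])
for n in sys.argv[2:]:
    im=robot.read_camera(n); cv2.imwrite(f"pics/{n}{sys.argv[1]}.png",im[:,:,::-1])
import pickle; pickle.dump(s,open(f"s{sys.argv[1]}.pkl","wb"))
E
python3 st.py 1 wrist top
```

```text
0.1 [ 0.2378 -0.5503  0.2177] yaw 23.362095363939897 zax [-0.0006  0.0016 -1.    ] F [-0.7779  0.9274  0.1124] 0.09291920611455477
```

View pics/wrist1.png

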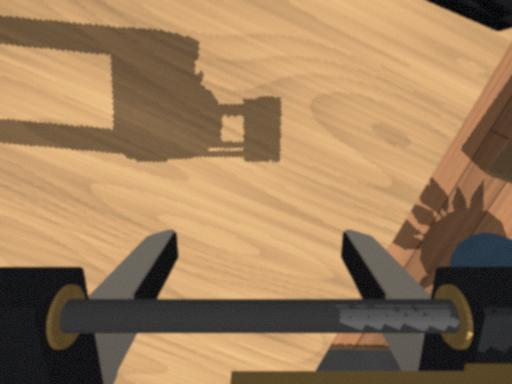

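All keys are needed in every row.

Emit:
send_rows --series '[{"wx": 0, "wy": 0, "wz": 0.09, "dx": 2.8, "dy": 2.3, "dz": 0, "fingers": 255}, {"wx": 0, "wy": 0, "wz": 0.09, "dx": 2.8, "dy": 2.3, "dz": 0, "fingers": 255}, {"wx": 0, "wy": 0, "wz": 0.09, "dx": 2.8, "dy": 2.3, "dz": 0, "fingers": 255}, {"wx": 0, "wy": 0, "wz": 0.09, "dx": 2.8, "dy": 2.3, "dz": 0, "fingers": 255}, {"wx": 0, "wy": 0, "wz": 0.09, "dx": 2.8, "dy": 2.3, "dz": 0, "fingers": 255}, {"wx": 0, "wy": 0, "wz": 0.09, "dx": 2.8, "dy": 2.3, "dz": 0, "fingers": 255}, {"wx": 0, "wy": 0, "wz": 0.09, "dx": 2.8, "dy": 2.3, "dz": 0, "fingers": 255}, {"wx": 0, "wy": 0, "wz": 0.09, "dx": 2.8, "dy": 2.3, "dz": 0, "fingers": 255}, {"wx": 0, "wy": 0, "wz": 0.09, "dx": 2.8, "dy": 2.3, "dz": 0, "fingers": 255}, {"wx": 0, "wy": 0, "wz": 0.09, "dx": 2.8, "dy": 2.3, "dz": 0, "fingers": 255}, {"wx": 0, "wy": 0, "wz": 0.09, "dx": 2.8, "dy": 2.3, "dz": 0, "fingers": 255}, {"wx": 0, "wy": 0, "wz": 0.09, "dx": 2.8, "dy": 2.3, "dz": 0, "fingers": 255}, {"wx": 0, "wy": 0, "wz": 0, "dx": 0, "dy": 0, "dz": 0, "fingers": 255}]' --newtons 40

```text
t: 1.28
tool_pos: [0.5825, -0.2588, 0.2145]
orientation: [-2.26, -2.178, 0.003]
force: [1.4, -0.4, -0.4]
opening: 0.0109
```

```bash
python3 st.py 1 wrist
```

```text
1.2833 [ 0.5825 -0.2588  0.2145] yaw 87.87817074044221 zax [-0.0031  0.0004 -1.    ] F [ 1.4222 -0.376  -0.4481] 0.010901630717956638
```

View pics/wrist1.png

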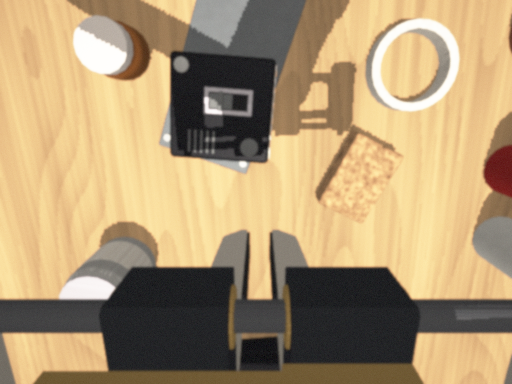

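The wrist view shows the bolt at (181,64), the wheel at (249,147), the lamp, the jar, the tape and the cork block. I'll refine the geometry from this picture.

```bash
python3 - <<'E'
from h import *
import pickle
np.set_printoptions(precision=4,suppress=True)
s=pickle.load(open("s1.pkl","rb"));C=cam("wrist",s)
im=cv2.imread("pics/wrist1.png");g=cv2.cvtColor(im,cv2.COLOR_BGR2GRAY)
m=(g<45).astype(np.uint8);m[200:]=0;m[:,:150]=0;m[:,300:]=0
m=cv2.morphologyEx(m,cv2.MORPH_CLOSE,np.ones((15,15)))
m=cv2.morphologyEx(m,cv2.MORPH_OPEN,np.ones((25,25)))
cs,_=cv2.findContours(m,0,2);c=max(cs,key=cv2.contourArea)
bx=cv2.boxPoints(cv2.minAreaRect(c));print(bx,cv2.contourArea(c))
P=np.array([onz(C,b,.06) for b in bx]);print(P)
for i in range(4):
    d=P[(i+1)%4]-P[i];print(np.linalg.norm(d),np.degrees(np.arctan2(d[1],d[0])))
T=cam("top");tz=lambda u,v:((u+.5)/3.6+230-.5,(v+.5)/3.6+120-.5)
print("bolt",onz(C,(181,64),.063),tri([ray(C,(181,64)),ray(T,tz(416,349))]))
print("wheel",onz(C,(249,147),.066),tri([ray(C,(249,147)),ray(T,tz(511,274))]))
v=onz(C,(249,147),.066)-onz(C,(181,64),.063);print("yaw",np.degrees(np.arctan2(v[1],v[0]))+46.637)
cv2.imwrite("pics/w1z.png",cv2.resize(im[30:190,140:300],None,fx=3.7,fy=3.7,interpolation=cv2.INTER_CUBIC))
E
```

```text
[[172.  54.]
 [272.  54.]
 [272. 148.]
 [172. 148.]] 6930.0
[[ 0.5061 -0.1363  0.06  ]
 [ 0.5982 -0.1397  0.06  ]
 [ 0.596  -0.2262  0.06  ]
 [ 0.4963 -0.2226  0.06  ]]
0.09216404484067466 -2.1406054755715895
0.0865529754242997 -91.47172493416808
0.09978362289895769 177.9149332716945
0.08689550475539848 83.49736516859963
bolt [ 0.5142 -0.1455  0.063 ] (array([ 0.5146, -0.1458,  0.065 ]), [np.float64(0.00011778898268176902), np.float64(0.00011778898268165731)])
wheel [ 0.5733 -0.2236  0.066 ] (array([ 0.5734, -0.2235,  0.0728]), [np.float64(0.0008894155405044766), np.float64(0.0008894155405045209)])
yaw -6.214739883718671
```

View pics/w1z.png

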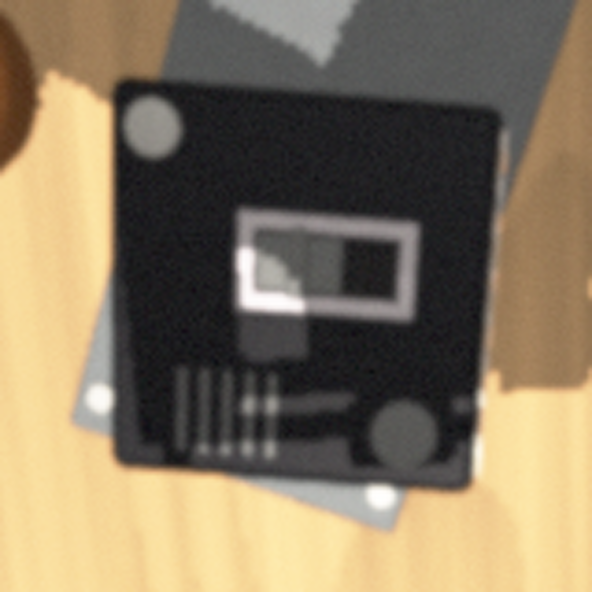

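Emit:
send_rows --series '[{"wx": 0, "wy": 0, "wz": -0.068, "dx": -0.8, "dy": -0.9, "dz": -3.0, "fingers": 255}, {"wx": 0, "wy": 0, "wz": 0, "dx": 0, "dy": 0, "dz": -3.9, "fingers": 255}, {"wx": 0, "wy": 0, "wz": 0, "dx": 0, "dy": 0, "dz": -3.9, "fingers": 255}, {"wx": 0, "wy": 0, "wz": 0, "dx": 0, "dy": 0, "dz": -3.9, "fingers": 255}, {"wx": 0, "wy": 0, "wz": 0, "dx": 0, "dy": 0, "dz": -3.3, "fingers": 255}, {"wx": 0, "wy": 0, "wz": 0, "dx": 0, "dy": 0, "dz": 0, "fingers": 255}]'

```text
t: 1.83
tool_pos: [0.571, -0.2734, 0.0326]
orientation: [2.344, 2.081, -0.005]
force: [-0.8, 1.0, -1.4]
opening: 0.0003
```

```bash
python3 st.py 2 wrist scene
```

```text
1.8333 [ 0.571  -0.2734  0.0326] yaw 83.18777211643942 zax [ 0.0021 -0.0072 -1.    ] F [-0.8251  0.9629 -1.3839] 0.00034196705454397257
```

View pics/wrist2.png

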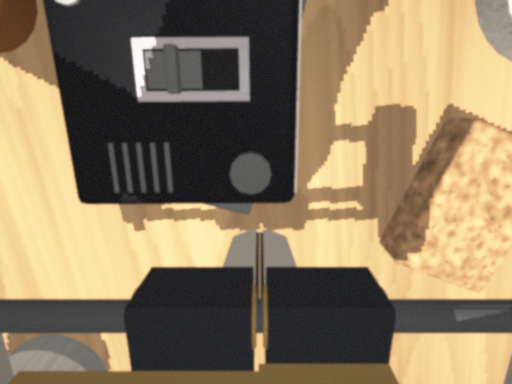

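View pics/scene2.png

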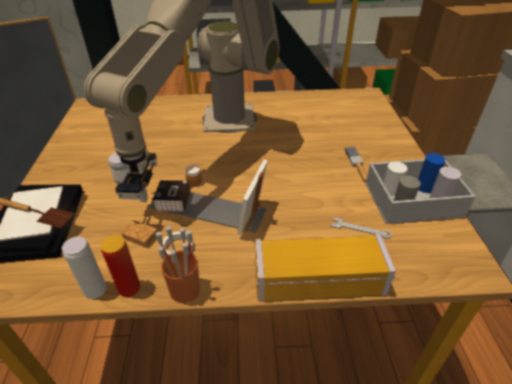

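```bash
cat > arc.py <<'E'
import numpy as np,sys
B=np.array([51.45,-14.57])
def p(a,d): 
    a=np.radians(a); return B+np.array([np.cos(a)*7.0+np.sin(a)*d, np.sin(a)*7.0-np.cos(a)*d])
x,y,a0,a1,n,d=map(float,sys.argv[1:]); c=np.array([x,y])*100
for a in np.linspace(a0,a1,int(n)+1)[1:]:
    q=p(a,d);print(round(a,1),np.round(q-c,2),np.round(q,2));c=q
print("wz",np.radians((a1-a0)/n))
E
python3 arc.py .571 -.2734 -6.5 -6 1 9.7; python3 arc.py .5776 -.2455 -6 36 7 9.6
```

```text
-6.0 [0.3  2.39] [ 57.4  -24.95]
wz 0.008726646259971648
0.0 [0.69 0.38] [ 58.45 -24.17]
6.0 [0.97 0.78] [ 59.42 -23.39]
12.0 [0.88 0.88] [ 60.29 -22.5 ]
18.0 [0.78 0.97] [ 61.07 -21.54]
24.0 [0.68 1.04] [ 61.75 -20.49]
30.0 [0.56 1.11] [ 62.31 -19.38]
36.0 [0.44 1.16] [ 62.76 -18.22]
wz 0.10471975511965978
```

Emit:
send_rows --series '[{"wx": 0, "wy": 0, "wz": 0.014, "dx": 0.15, "dy": 1.2, "dz": 0, "fingers": 255}, {"wx": 0, "wy": 0, "wz": 0, "dx": 0.15, "dy": 1.2, "dz": 0, "fingers": 255}, {"wx": 0, "wy": 0, "wz": 0.05, "dx": 0.5, "dy": 0.35, "dz": 0, "fingers": 255}, {"wx": 0, "wy": 0, "wz": 0.05, "dx": 0.5, "dy": 0.38, "dz": 0, "fingers": 255}, {"wx": 0, "wy": 0, "wz": 0.105, "dx": 0.95, "dy": 0.8, "dz": 0, "fingers": 255}, {"wx": 0, "wy": 0, "wz": 0, "dx": 0, "dy": 0, "dz": 0, "fingers": 255}]'

```text
t: 2.43
tool_pos: [0.6051, -0.2391, 0.0568]
orientation: [2.075, 2.31, 0.006]
force: [0.6, -0.5, 0.3]
opening: 0.0005
```

```bash
python3 st.py 3 wrist
```

```text
2.4333 [ 0.6051 -0.2391  0.0568] yaw 96.1169157417293 zax [ 0.0299 -0.0215 -0.9993] F [ 0.6121 -0.4973  0.3018] 0.0005114304809553975
```

View pics/wrist3.png

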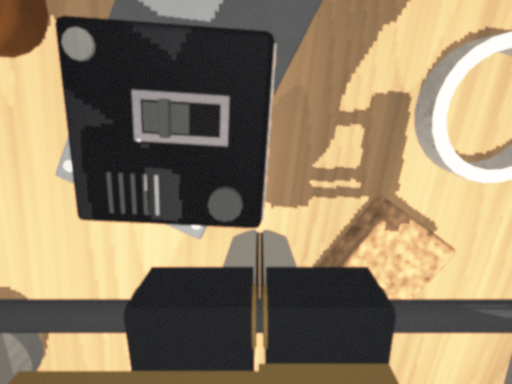

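```bash
cat > yaw.py <<'E'
from h import *
import pickle,sys
np.set_printoptions(precision=4,suppress=True)
k,bu,bv,wu,wv=sys.argv[1:];s=pickle.load(open(f"s{k}.pkl","rb"));C=cam("wrist",s)
b=onz(C,(float(bu),float(bv)),.063);w=onz(C,(float(wu),float(wv)),.066);v=w-b
y=np.arctan2(v[1],v[0])+np.radians(46.637)
B=np.array([.5145,-.1457]);d=s["tool_pos"][:2]-B
print("bolt",b,"wheel",w,np.linalg.norm(v[:2]),"yaw",np.degrees(y),"joint",y+np.radians(21.4))
print("tcp in lamp",np.array([[np.cos(y),np.sin(y)],[-np.sin(y),np.cos(y)]])@d)
E
python3 yaw.py 3 79 44 225 204
```

```text
bolt [ 0.5151 -0.1455  0.063 ] wheel [ 0.5847 -0.2126  0.066 ] 0.09664689839334992 yaw 2.636421663381505 joint 0.4195146984236994
tcp in lamp [ 0.0862 -0.0975]
```

The lamp has turned to about +2.6°, but the tool slid outward to lamp x 86 mm and rode up to z 0.057. I'll back off, level the tool, reset and push in smaller checked steps.

Emit:
send_rows --series '[{"wx": 0.02, "wy": 0.03, "wz": -0.06, "dx": 0.1, "dy": -1.5, "dz": 0, "fingers": 255}, {"wx": 0, "wy": 0, "wz": 0, "dx": -2.1, "dy": -0.1, "dz": -2.2, "fingers": 255}, {"wx": 0, "wy": 0, "wz": 0, "dx": 0, "dy": 0, "dz": 0, "fingers": 255}]'

```text
t: 2.73
tool_pos: [0.5869, -0.2539, 0.0393]
orientation: [2.182, 2.254, -0.001]
force: [-2.2, 1.7, -2.9]
opening: 0.0003
```

```bash
python3 st.py 4
```

```text
2.7333 [ 0.5869 -0.2539  0.0393] yaw 91.85293653344058 zax [ 0.0027 -0.0033 -1.    ] F [-2.2044  1.6534 -2.9229] 0.00029392061455939803
```

Emit:
send_rows --series '[{"wx": 0, "wy": 0, "wz": 0.01, "dx": 0, "dy": 0.5, "dz": -0.9, "fingers": 255}, {"wx": 0, "wy": 0, "wz": 0, "dx": 0, "dy": 0.5, "dz": 0, "fingers": 255}]'

```text
t: 2.9
tool_pos: [0.5873, -0.2441, 0.0319]
orientation: [2.175, 2.257, 0.001]
force: [-1.7, -0.4, -2.2]
opening: 0.0007
```

Emit:
send_rows --series '[{"wx": 0, "wy": 0, "wz": 0.0, "dx": 0, "dy": 0.6, "dz": 0, "fingers": 255}]'

```text
t: 2.98
tool_pos: [0.5888, -0.2389, 0.0335]
orientation: [2.173, 2.253, 0.001]
force: [17.2, -28.8, -7.6]
opening: 0.0004
```

Emit:
send_rows --series '[{"wx": 0, "wy": 0, "wz": 0.05, "dx": 0.4, "dy": 0.4, "dz": 0, "fingers": 255}]'

```text
t: 3.07
tool_pos: [0.5933, -0.236, 0.0345]
orientation: [2.116, 2.302, -0.001]
force: [-2.2, -9.6, -5.1]
opening: 0.0002
```

```bash
python3 st.py 5
```

```text
3.0667 [ 0.5933 -0.236   0.0345] yaw 94.83372045878079 zax [ 0.0107 -0.0103 -0.9999] F [-2.1827 -9.6215 -5.1117] 0.00020646148928130884
```

```bash
python3 arc.py .5933 -.236 5 17 3 9.5
```

```text
9.0 [0.52 0.74] [ 59.85 -22.86]
13.0 [0.56 0.61] [ 60.41 -22.25]
17.0 [0.51 0.64] [ 60.92 -21.61]
wz 0.06981317007977318
```

Emit:
send_rows --series '[{"wx": 0.008, "wy": 0.008, "wz": 0.07, "dx": 0.45, "dy": 0.65, "dz": -0.2, "fingers": 255}, {"wx": 0, "wy": 0, "wz": 0.07, "dx": 0.5, "dy": 0.62, "dz": -0.15, "fingers": 255}, {"wx": 0, "wy": 0, "wz": 0.07, "dx": 0.5, "dy": 0.65, "dz": -0.15, "fingers": 255}]'

```text
t: 3.32
tool_pos: [0.6106, -0.2195, 0.0345]
orientation: [1.856, 2.518, -0.003]
force: [-1.8, -4.5, 0.6]
opening: 0.0006
```

```bash
python3 st.py 6 wrist
```

```text
3.3167 [ 0.6106 -0.2195  0.0345] yaw 107.19960329371122 zax [ 0.0094 -0.0095 -0.9999] F [-1.8234 -4.5346  0.5802] 0.0005692421433278259
```

View pics/wrist6.png

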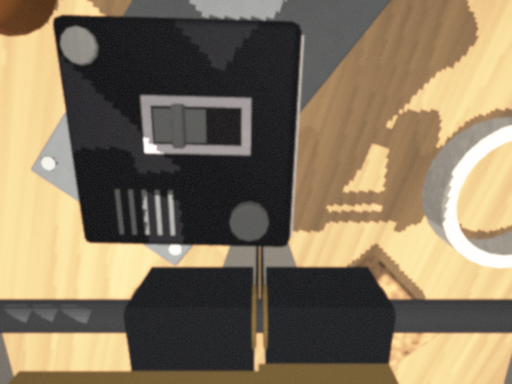

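```bash
python3 yaw.py 6 80 46 249 221; python3 arc.py .6106 -.2195 17 45 7 9.5
```

```text
bolt [ 0.5153 -0.1452  0.063 ] wheel [ 0.5981 -0.1943  0.066 ] 0.0962491106944455 yaw 15.974291623769977 joint 0.6523044444353239
tcp in lamp [ 0.0721 -0.0974]
21.0 [0.33 1.02] [ 61.39 -20.93]
25.0 [0.42 0.71] [ 61.81 -20.22]
29.0 [0.37 0.74] [ 62.18 -19.49]
33.0 [0.32 0.76] [ 62.49 -18.72]
37.0 [0.26 0.78] [ 62.76 -17.94]
41.0 [0.21 0.8 ] [ 62.97 -17.15]
45.0 [0.15 0.81] [ 63.12 -16.34]
wz 0.06981317007977318
```

Emit:
send_rows --series '[{"wx": 0.008, "wy": 0.008, "wz": 0.07, "dx": 0.38, "dy": 0.75, "dz": -0.2, "fingers": 255}, {"wx": 0, "wy": 0, "wz": 0.07, "dx": 0.4, "dy": 0.73, "dz": -0.12, "fingers": 255}, {"wx": 0, "wy": 0, "wz": 0.07, "dx": 0.35, "dy": 0.75, "dz": -0.12, "fingers": 255}, {"wx": 0, "wy": 0, "wz": 0.07, "dx": 0.3, "dy": 0.77, "dz": -0.12, "fingers": 255}, {"wx": 0, "wy": 0, "wz": 0.07, "dx": 0.25, "dy": 0.79, "dz": -0.12, "fingers": 255}, {"wx": 0, "wy": 0, "wz": 0.07, "dx": 0.2, "dy": 0.8, "dz": -0.12, "fingers": 255}]'

```text
t: 3.87
tool_pos: [0.6362, -0.1759, 0.035]
orientation: [1.274, 2.851, -0.005]
force: [0.5, -5.9, -1.2]
opening: 0.0004
```

```bash
python3 st.py 7 wrist
```

```text
3.8667 [ 0.6362 -0.1759  0.035 ] yaw 131.8370876788415 zax [ 0.0161 -0.0106 -0.9998] F [ 0.4528 -5.8646 -1.199 ] 0.00042678999018200156
```

View pics/wrist7.png

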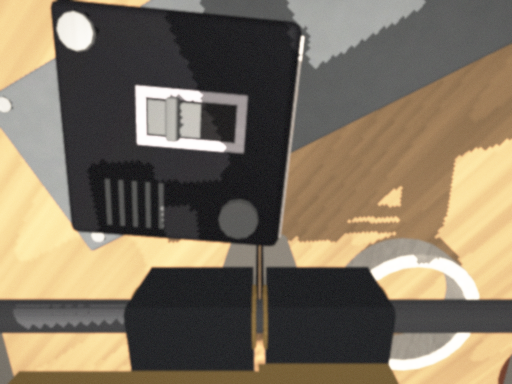

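```bash
python3 yaw.py 7 75 31 238 218; python3 arc.py .6362 -.1759 38 66 7 9.5
```

```text
bolt [ 0.5144 -0.1447  0.063 ] wheel [ 0.6098 -0.1603  0.066 ] 0.09665468075166668 yaw 37.36039194815343 joint 1.0255623092576425
tcp in lamp [ 0.0784 -0.0978]
42.0 [-0.61  0.64] [ 63.01 -16.95]
46.0 [0.14 0.81] [ 63.15 -16.13]
50.0 [0.08 0.82] [ 63.23 -15.31]
54.0 [0.02 0.82] [ 63.25 -14.49]
58.0 [-0.03  0.82] [ 63.22 -13.67]
62.0 [-0.09  0.82] [ 63.12 -12.85]
66.0 [-0.15  0.81] [ 62.98 -12.04]
wz 0.06981317007977318
```

Emit:
send_rows --series '[{"wx": 0.01, "wy": 0.015, "wz": 0.05, "dx": -0.1, "dy": 0.75, "dz": -0.25, "fingers": 255}, {"wx": 0, "wy": 0, "wz": 0.06, "dx": -0.1, "dy": 0.8, "dz": -0.12, "fingers": 255}, {"wx": 0, "wy": 0, "wz": 0.06, "dx": -0.12, "dy": 0.8, "dz": -0.12, "fingers": 255}, {"wx": 0, "wy": 0, "wz": 0.06, "dx": -0.12, "dy": 0.8, "dz": -0.12, "fingers": 255}]'

```text
t: 4.25
tool_pos: [0.6399, -0.1458, 0.0352]
orientation: [0.938, 2.977, 0.0]
force: [2.7, -5.0, -3.1]
opening: 0.0004
```

```bash
python3 st.py 8 wrist
```

```text
4.25 [ 0.6399 -0.1458  0.0352] yaw 145.02851334173866 zax [ 0.0194 -0.0058 -0.9998] F [ 2.717  -4.969  -3.1024] 0.0003880935007026459
```

View pics/wrist8.png

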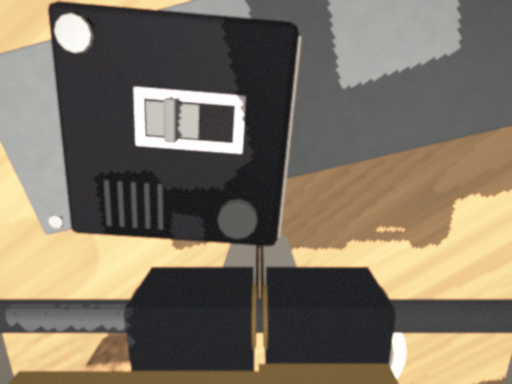

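```bash
python3 yaw.py 8 73 34 237 218; python3 arc.py .6399 -.1458 51 67 4 9.6
```

```text
bolt [ 0.5146 -0.1446  0.063 ] wheel [ 0.6106 -0.1371  0.066 ] 0.09625021204643378 yaw 51.14421432433848 joint 1.26613539323214
tcp in lamp [ 0.0787 -0.0977]
55.0 [-0.66  0.24] [ 63.33 -14.34]
59.0 [-0.04  0.83] [ 63.28 -13.51]
63.0 [-0.1   0.82] [ 63.18 -12.69]
67.0 [-0.16  0.81] [ 63.02 -11.88]
wz 0.06981317007977318
```

Emit:
send_rows --series '[{"wx": 0.005, "wy": 0.02, "wz": 0.05, "dx": -0.15, "dy": 0.8, "dz": -0.25, "fingers": 255}, {"wx": 0, "wy": 0, "wz": 0.06, "dx": -0.2, "dy": 0.8, "dz": -0.12, "fingers": 255}, {"wx": 0, "wy": 0, "wz": 0.06, "dx": -0.22, "dy": 0.8, "dz": -0.12, "fingers": 255}, {"wx": 0, "wy": 0, "wz": 0.05, "dx": -0.2, "dy": 0.6, "dz": -0.12, "fingers": 255}]'

```text
t: 4.63
tool_pos: [0.6375, -0.1167, 0.0348]
orientation: [0.613, 3.069, -0.004]
force: [2.4, -4.3, 1.0]
opening: 0.0006
```

```bash
python3 st.py 9 wrist
```

```text
4.6333 [ 0.6375 -0.1167  0.0348] yaw 157.41987136292337 zax [ 0.0117 -0.0048 -0.9999] F [ 2.4174 -4.2942  0.9535] 0.0006080024043710661
```

View pics/wrist9.png

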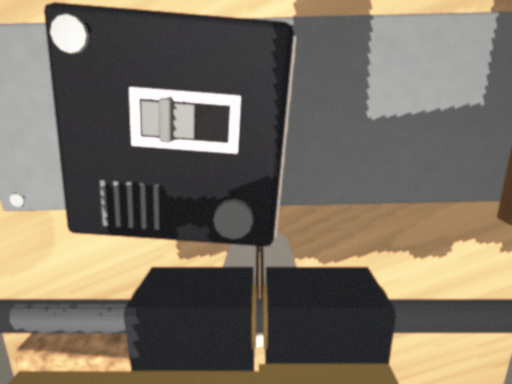

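```bash
python3 yaw.py 9 70 34 233 218; python3 - <<'E'
from h import *
import pickle
s=pickle.load(open("s9.pkl","rb"));C=cam("wrist",s)
g=cv2.imread("pics/wrist9.png")
b=g[:,:,0].astype(int);r=g[:,:,2].astype(int)
sat=r-b
def edge(us,v0,v1,sg):
    P=[]
    for u in us:
        col=sat[v0:v1,u]; d=np.diff(cv2.GaussianBlur(col.astype(np.float32).reshape(-1,1),(1,5),0).ravel())*sg
        P.append((u,v0+.5+np.argmax(d)))
    return np.array(P,float)
for us,v0,v1,sg in[(list(range(5,35))+list(range(310,490)),195,222,1),(list(range(5,40))+list(range(300,510)),5,35,-1)]:
    P=edge(us,v0,v1,sg)
    l=cv2.fitLine(P.astype(np.float32),cv2.DIST_HUBER,0,.01,.01).ravel();print(l)
    A=[onz(C,(u,l[3]+(u-l[2])*l[1]/l[0]),.008) for u in(10,500)];d=A[1]-A[0];print(A,np.degrees(np.arctan2(d[1],d[0])))
E
```

```text
bolt [ 0.5145 -0.1437  0.063 ] wheel [ 0.6066 -0.116   0.066 ] 0.09614895499558214 yaw 63.40191397294214 joint 1.4800726108208258
tcp in lamp [ 0.081 -0.097]
[ 9.9979603e-01 -2.0195782e-02  3.5020001e+02  2.0360001e+02]
[array([ 0.5668131 , -0.25744514,  0.008     ]), array([0.67905463, 0.02968517, 0.008     ])] 68.64907564089916
[ 9.9969262e-01 -2.4793657e-02  3.4985715e+02  1.5234694e+01]
[array([ 0.47810302, -0.19431654,  0.008     ]), array([0.57283966, 0.04866314, 0.008     ])] 68.69942235617623
```

Emit:
send_rows --series '[{"wx": 0.005, "wy": 0.012, "wz": 0.02, "dx": -0.25, "dy": 0.6, "dz": -0.2, "fingers": 255}, {"wx": 0, "wy": 0, "wz": 0.02, "dx": -0.25, "dy": 0.5, "dz": -0.1, "fingers": 255}]'

```text
t: 4.85
tool_pos: [0.6349, -0.106, 0.0345]
orientation: [0.558, 3.086, -0.001]
force: [4.1, -3.7, -3.2]
opening: 0.0004
```

```bash
python3 st.py 10 wrist
```

```text
4.85 [ 0.6349 -0.106   0.0345] yaw 159.48865969194955 zax [ 0.0051 -0.0015 -1.    ] F [ 4.1191 -3.6759 -3.2402] 0.0003681666949406933
```

View pics/wrist10.png

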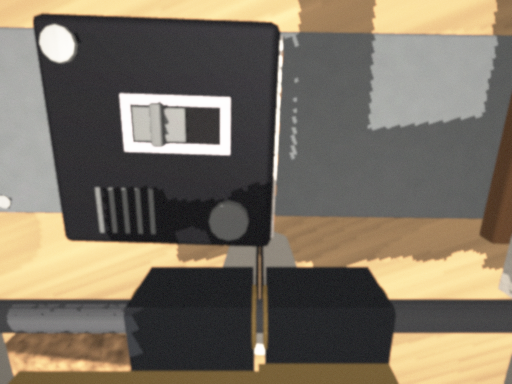

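```bash
python3 yaw.py 10 58 44 229 220; python3 - <<'E'
from h import *
import pickle
s=pickle.load(open("s10.pkl","rb"));C=cam("wrist",s)
P=[onz(C,p,.06) for p in[(50,16),(272,23.5),(80,242),(262,244)]]
for a,b in((0,1),(2,3)):
    d=P[b]-P[a];print(np.degrees(np.arctan2(d[1],d[0])))
E
```

```text
bolt [ 0.5144 -0.1439  0.063 ] wheel [ 0.6044 -0.1085  0.066 ] 0.09669873846071976 yaw 68.11045298080298 joint 1.5622521194665846
tcp in lamp [ 0.0817 -0.0969]
67.75953431033643
68.79486131088274
```

The lamp is at about 68.1–68.8°, against the plate at 68.67°, so it is square. I'll back off, rise, and turn the tool so its x axis follows the switch slide.

Emit:
send_rows --series '[{"wx": 0, "wy": 0, "wz": 0, "dx": 1.9, "dy": -0.75, "dz": 0, "fingers": 255}, {"wx": 0, "wy": 0, "wz": 0, "dx": 0.3, "dy": -0.1, "dz": 2.5, "fingers": 255}, {"wx": 0, "wy": 0, "wz": 0, "dx": 0, "dy": 0, "dz": 4.0, "fingers": 255}, {"wx": 0, "wy": 0, "wz": 0, "dx": 0, "dy": 0, "dz": 4.0, "fingers": 255}, {"wx": 0, "wy": 0, "wz": -0.113, "dx": -0.75, "dy": -0.19, "dz": 0, "fingers": 255}, {"wx": 0, "wy": 0, "wz": -0.113, "dx": -0.75, "dy": -0.19, "dz": 0, "fingers": 255}, {"wx": 0, "wy": 0, "wz": -0.113, "dx": -0.75, "dy": -0.19, "dz": 0, "fingers": 255}, {"wx": 0, "wy": 0, "wz": -0.113, "dx": -0.75, "dy": -0.19, "dz": 0, "fingers": 255}, {"wx": 0, "wy": 0, "wz": -0.113, "dx": -0.75, "dy": -0.19, "dz": 0, "fingers": 255}, {"wx": 0, "wy": 0, "wz": -0.113, "dx": -0.75, "dy": -0.19, "dz": 0, "fingers": 255}, {"wx": 0, "wy": 0, "wz": -0.113, "dx": -0.75, "dy": -0.19, "dz": 0, "fingers": 255}, {"wx": 0, "wy": 0, "wz": -0.113, "dx": -0.75, "dy": -0.19, "dz": 0, "fingers": 255}, {"wx": 0, "wy": 0, "wz": -0.113, "dx": -0.75, "dy": -0.19, "dz": 0, "fingers": 255}, {"wx": 0, "wy": 0, "wz": -0.113, "dx": -0.75, "dy": -0.19, "dz": 0, "fingers": 255}, {"wx": 0, "wy": 0, "wz": -0.113, "dx": -0.75, "dy": -0.19, "dz": 0, "fingers": 255}, {"wx": 0, "wy": 0, "wz": -0.113, "dx": -0.75, "dy": -0.19, "dz": 0, "fingers": 255}, {"wx": 0, "wy": 0, "wz": -0.113, "dx": -0.75, "dy": -0.19, "dz": 0, "fingers": 255}, {"wx": 0, "wy": 0, "wz": -0.113, "dx": -0.75, "dy": -0.19, "dz": 0, "fingers": 255}, {"wx": 0, "wy": 0, "wz": 0, "dx": 0, "dy": 0, "dz": 0, "fingers": 255}]'

```text
t: 6.48
tool_pos: [0.5407, -0.1327, 0.1464]
orientation: [-2.715, -1.567, -0.027]
force: [-1.3, -0.7, -0.3]
opening: 0.0002
```

```bash
python3 st.py 11 wrist
```

```text
6.4833 [ 0.5407 -0.1327  0.1464] yaw 59.97691488703933 zax [ 0.0116  0.0147 -0.9998] F [-1.3436 -0.7326 -0.2672] 0.000206541012394287
```

View pics/wrist11.png

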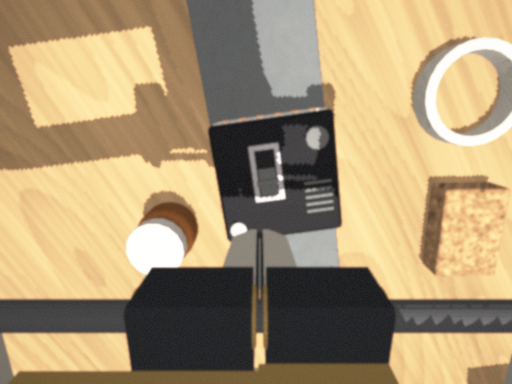

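```bash
python3 yaw.py 11 238 230 317 137; python3 - <<'E'
import cv2
im=cv2.imread("pics/wrist11.png")
cv2.imwrite("pics/w11z.png",cv2.resize(im[100:240,200:350],None,fx=4,fy=4,interpolation=cv2.INTER_CUBIC))
E
```

```text
bolt [ 0.5137 -0.1442  0.063 ] wheel [ 0.6056 -0.1085  0.066 ] 0.09854531043759569 yaw 67.88255570858085 joint 1.558274561709995
tcp in lamp [ 0.022  -0.0194]
```

View pics/w11z.png

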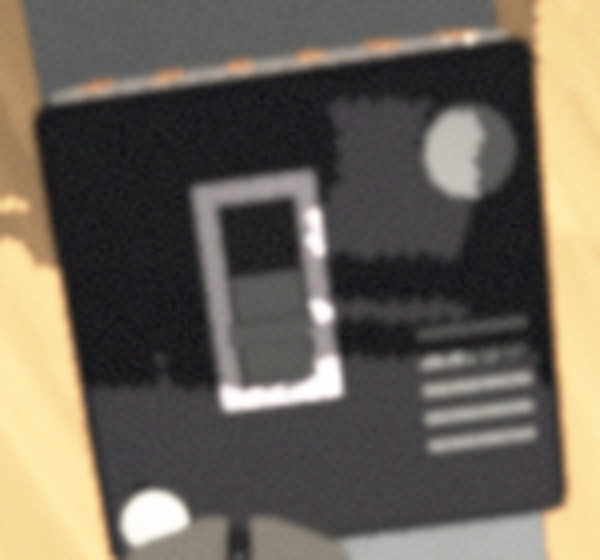

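Emit:
send_rows --series '[{"wx": -0.015, "wy": 0.012, "wz": 0.075, "dx": 0.45, "dy": -0.35, "dz": 0, "fingers": 255}, {"wx": 0, "wy": 0, "wz": 0.072, "dx": 0.4, "dy": -0.35, "dz": 0, "fingers": 255}, {"wx": 0, "wy": 0, "wz": 0, "dx": 0, "dy": 0, "dz": -3.0, "fingers": 255}, {"wx": 0, "wy": 0, "wz": 0, "dx": 0, "dy": 0, "dz": -3.0, "fingers": 255}, {"wx": 0, "wy": 0, "wz": 0, "dx": 0, "dy": 0, "dz": -0.8, "fingers": 255}, {"wx": 0, "wy": 0, "wz": 0, "dx": 0, "dy": 0, "dz": 0, "fingers": 255}]'

```text
t: 7.03
tool_pos: [0.5542, -0.1389, 0.0809]
orientation: [2.57, 1.801, 0.007]
force: [-0.8, 0.0, 1.7]
opening: 0.0004
```

```bash
python3 st.py 12 wrist; python3 - <<'E'
from h import *
import pickle
s=pickle.load(open("s11.pkl","rb"));C=cam("wrist",s)
s2=pickle.load(open("s12.pkl","rb"))
y=np.radians(68.4);Q=np.array([[np.cos(y),np.sin(y)],[-np.sin(y),np.cos(y)]]);B=np.array([.5145,-.1455])
p=onz(C,(200+270/4,100+325/4),.066);print("ridge",p,Q@(p[:2]-B),"tcp",Q@(s2["tool_pos"][:2]-B))
E
```

```text
7.0333 [ 0.5542 -0.1389  0.0809] yaw 70.05326220133344 zax [ 0.0054  0.0002 -1.    ] F [-0.756   0.0398  1.7222] 0.0003579549805289952
ridge [ 0.55594574 -0.11968135  0.066     ] [ 0.03926277 -0.0290308 ] tcp [ 0.02076774 -0.03449779]
```

View pics/wrist12.png

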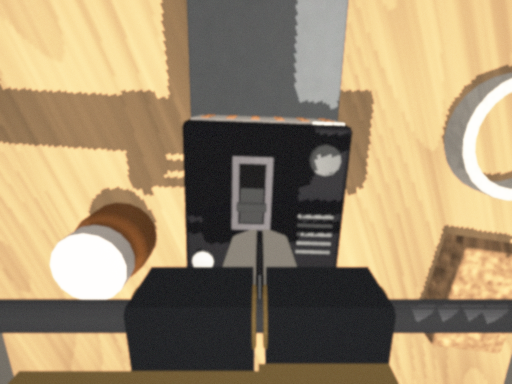

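Emit:
send_rows --series '[{"wx": 0, "wy": 0.005, "wz": -0.025, "dx": -0.58, "dy": -0.1, "dz": 0, "fingers": 255}, {"wx": 0, "wy": 0, "wz": 0, "dx": 0, "dy": 0, "dz": -1.0, "fingers": 255}, {"wx": 0, "wy": 0, "wz": 0, "dx": 0, "dy": 0, "dz": -0.6, "fingers": 255}, {"wx": 0, "wy": 0, "wz": 0, "dx": 0, "dy": 0, "dz": 0, "fingers": 255}]'

```text
t: 7.42
tool_pos: [0.5508, -0.1406, 0.0693]
orientation: [2.593, 1.766, 0.006]
force: [0.0, -0.6, -0.3]
opening: 0.0006
```

```bash
python3 st.py 13 wrist; python3 - <<'E'
from h import *
import pickle
s2=pickle.load(open("s13.pkl","rb"))
y=np.radians(68.4);Q=np.array([[np.cos(y),np.sin(y)],[-np.sin(y),np.cos(y)]]);B=np.array([.5145,-.1455])
print("tcp",Q@(s2["tool_pos"][:2]-B))
im=cv2.imread("pics/wrist13.png")
cv2.imwrite("pics/w13z.png",cv2.resize(im[100:300,150:390],None,fx=3,fy=3,interpolation=cv2.INTER_CUBIC))
E
```

```text
7.4167 [ 0.5508 -0.1406  0.0693] yaw 68.53621663729773 zax [ 0.0055 -0.0016 -1.    ] F [ 0.0191 -0.5614 -0.2532] 0.0005548767234909508
tcp [ 0.01785866 -0.03192037]
```

View pics/w13z.png

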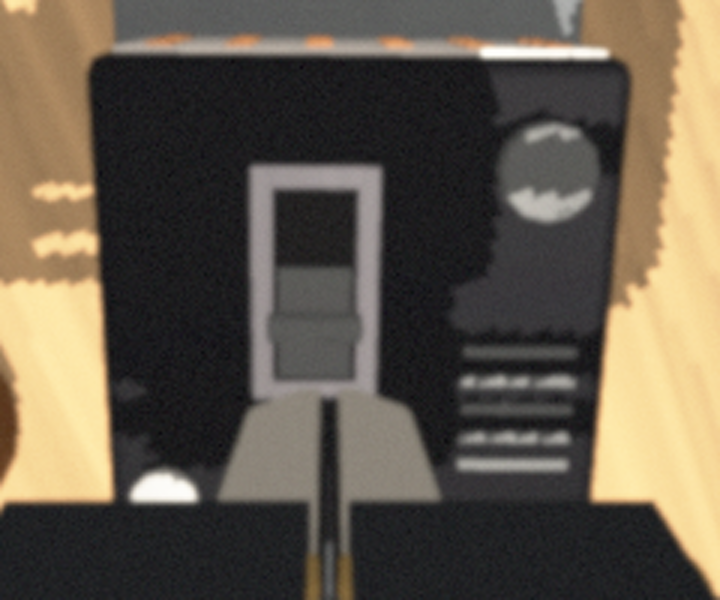

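Emit:
send_rows --series '[{"wx": 0, "wy": 0, "wz": 0, "dx": 0, "dy": 0, "dz": -0.5, "fingers": 255}, {"wx": 0, "wy": 0, "wz": 0, "dx": 0, "dy": 0, "dz": -0.2, "fingers": 255}]'

```text
t: 7.63
tool_pos: [0.5519, -0.1411, 0.0637]
orientation: [2.591, 1.765, 0.008]
force: [-1.0, -0.2, -0.1]
opening: 0.0006
```

Emit:
send_rows --series '[{"wx": 0, "wy": 0, "wz": 0, "dx": 0, "dy": 0, "dz": -0.1, "fingers": 255}]'

```text
t: 7.72
tool_pos: [0.552, -0.1411, 0.0627]
orientation: [2.59, 1.765, 0.009]
force: [-0.0, -0.5, 0.6]
opening: 0.0005
```

Emit:
send_rows --series '[{"wx": 0, "wy": 0, "wz": 0, "dx": 0.15, "dy": 0.4, "dz": 0, "fingers": 255}, {"wx": 0, "wy": 0, "wz": 0, "dx": 0.15, "dy": 0.4, "dz": 0, "fingers": 255}]'

```text
t: 7.88
tool_pos: [0.5549, -0.1334, 0.0624]
orientation: [2.591, 1.764, 0.008]
force: [-3.3, -6.9, 0.7]
opening: 0.0003
```

Emit:
send_rows --series '[{"wx": 0, "wy": 0, "wz": 0, "dx": 0.1, "dy": 0.3, "dz": -0.05, "fingers": 255}]'

```text
t: 7.97
tool_pos: [0.556, -0.1307, 0.0623]
orientation: [2.59, 1.764, 0.007]
force: [-1.4, -4.2, 2.4]
opening: 0.0005
```

Emit:
send_rows --series '[{"wx": 0, "wy": 0, "wz": 0, "dx": 0.1, "dy": 0.3, "dz": -0.05, "fingers": 255}]'

```text
t: 8.05
tool_pos: [0.5573, -0.1277, 0.0621]
orientation: [2.59, 1.763, 0.006]
force: [-0.9, -1.3, 0.8]
opening: 0.0005
```

Emit:
send_rows --series '[{"wx": 0, "wy": 0, "wz": 0, "dx": 0.1, "dy": 0.3, "dz": 0, "fingers": 255}]'

```text
t: 8.13
tool_pos: [0.5586, -0.1243, 0.0622]
orientation: [2.59, 1.763, 0.007]
force: [0.0, 0.2, 0.8]
opening: 0.0008
```

```bash
python3 st.py 14 wrist;  python3 - <<'E'
import cv2
im=cv2.imread("pics/wrist14.png")
cv2.imwrite("pics/w14z.png",cv2.resize(im[100:300,150:390],None,fx=3,fy=3,interpolation=cv2.INTER_CUBIC))
E
```

```text
8.1333 [ 0.5586 -0.1243  0.0622] yaw 68.49660284566579 zax [ 0.0085 -0.0046 -1.    ] F [0.0193 0.2288 0.7924] 0.0007634138842272915
```

View pics/w14z.png

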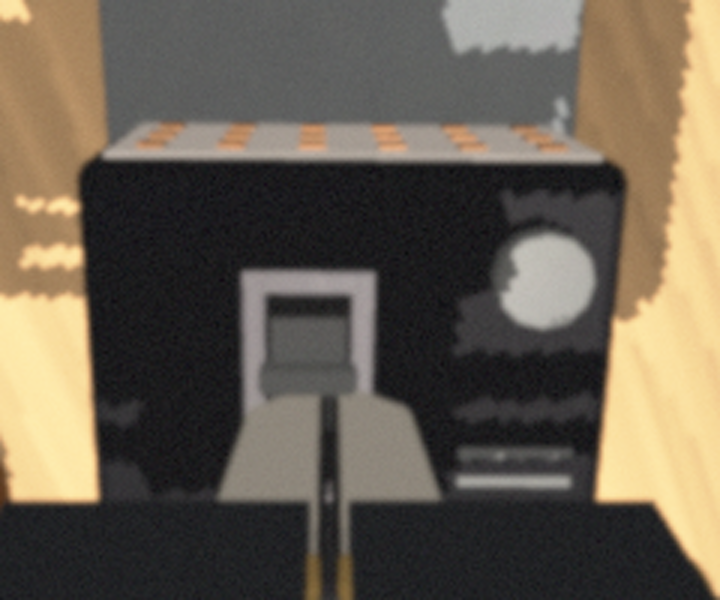

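The slider is about 4 mm short of the slot end; I'll keep pushing.

Emit:
send_rows --series '[{"wx": 0, "wy": 0, "wz": 0, "dx": 0.1, "dy": 0.28, "dz": 0, "fingers": 255}]'

```text
t: 8.27
tool_pos: [0.5598, -0.1204, 0.0622]
orientation: [2.59, 1.764, 0.008]
force: [-3.6, -11.5, -0.8]
opening: 0.0007
```

Emit:
send_rows --series '[{"wx": 0, "wy": 0, "wz": 0, "dx": 0.08, "dy": 0.2, "dz": 0, "fingers": 255}]'

```text
t: 8.35
tool_pos: [0.5599, -0.1201, 0.0621]
orientation: [2.588, 1.763, 0.002]
force: [-8.6, -17.3, 3.2]
opening: 0.0005
```

```bash
python3 st.py 15 wrist;  python3 - <<'E'
import cv2
im=cv2.imread("pics/wrist15.png")
cv2.imwrite("pics/w15z.png",cv2.resize(im[100:300,150:390],None,fx=3,fy=3,interpolation=cv2.INTER_CUBIC))
E
```

```text
8.35 [ 0.5599 -0.1201  0.0621] yaw 68.54992400473135 zax [ 0.0069 -0.0077 -0.9999] F [ -8.641  -17.2936   3.2206] 0.00045378769775463894
```

View pics/w15z.png

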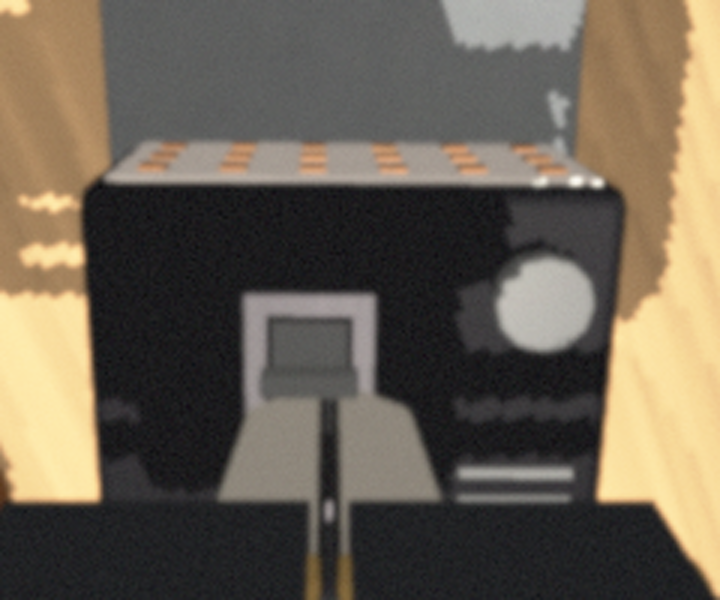

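The slider is at the slot end, and the force rise to 19 N confirms the end stop. Next I'll back off, lift and check.

Emit:
send_rows --series '[{"wx": 0, "wy": 0, "wz": 0, "dx": -0.2, "dy": -0.5, "dz": 0, "fingers": 255}, {"wx": 0, "wy": 0, "wz": 0, "dx": -0.2, "dy": -0.4, "dz": 1.0, "fingers": 255}, {"wx": 0, "wy": 0, "wz": 0, "dx": 0, "dy": 0, "dz": 3.5, "fingers": 255}, {"wx": 0, "wy": 0, "wz": 0, "dx": 0, "dy": 0, "dz": 3.5, "fingers": 255}, {"wx": 0, "wy": 0, "wz": 0, "dx": 0, "dy": -1.0, "dz": 3.5, "fingers": 255}, {"wx": 0, "wy": 0, "wz": 0, "dx": 0, "dy": -2.0, "dz": 2, "fingers": 255}, {"wx": 0, "wy": 0, "wz": 0, "dx": 0, "dy": -2.0, "dz": 0, "fingers": 255}, {"wx": 0, "wy": 0, "wz": 0, "dx": 0, "dy": 0, "dz": 0, "fingers": 255}, {"wx": 0, "wy": 0, "wz": 0, "dx": 0, "dy": 0, "dz": 0, "fingers": 255}]'

```text
t: 9.15
tool_pos: [0.5527, -0.178, 0.2073]
orientation: [2.588, 1.769, 0.005]
force: [0.0, 0.6, -1.1]
opening: 0.0005
```

```bash
python3 st.py 16 wrist scene
```

```text
9.15 [ 0.5527 -0.178   0.2073] yaw 68.71167994327422 zax [ 0.0067 -0.0042 -1.    ] F [ 0.0109  0.5952 -1.0663] 0.0005388127016800586
```

View pics/wrist16.png

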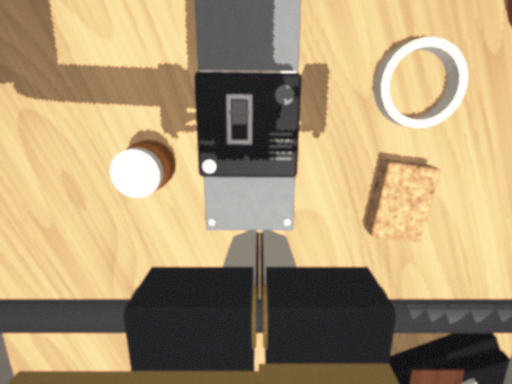

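View pics/scene16.png

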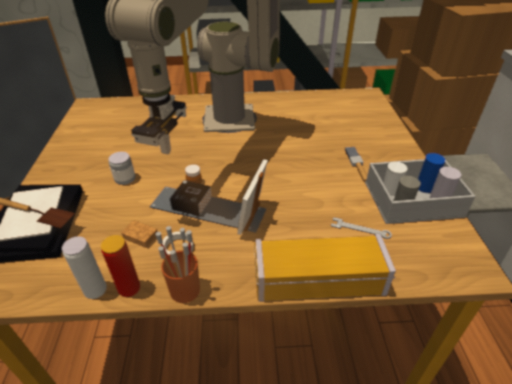

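```bash
python3 yaw.py 16 209 166 285 95;  python3 - <<'E'
import cv2
im=cv2.imread("pics/wrist16.png")
cv2.imwrite("pics/w16z.png",cv2.resize(im[60:240,180:320],None,fx=3.3,fy=3.3,interpolation=cv2.INTER_CUBIC))
from h import *
import pickle
C=cam("wrist",pickle.load(open("s16.pkl","rb")))
print("jar",onz(C,(136,172),.06),"tape",onz(C,(424,82),.025),"block",onz(C,(406,202),.03))
E
```

```text
bolt [ 0.5139 -0.145   0.063 ] wheel [ 0.6057 -0.1095  0.066 ] 0.09846953968699752 yaw 67.76065806926735 joint 1.5561470465535656
tcp in lamp [-0.0154 -0.0476]
jar [ 0.44339052 -0.12454136  0.06      ] tape [ 0.74667881 -0.15008886  0.025     ] block [ 0.69640618 -0.26775501  0.03      ]
```

View pics/w16z.png

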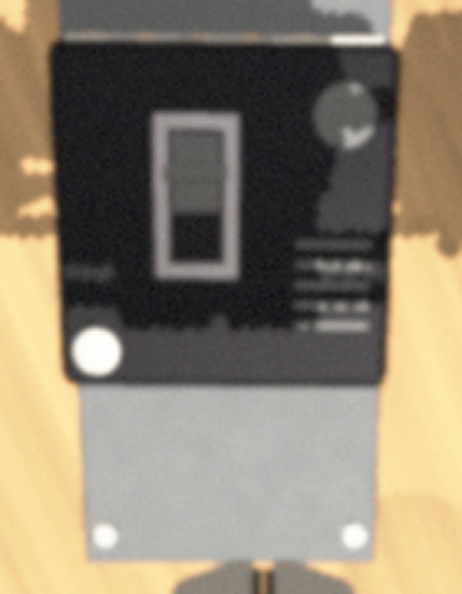

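The lamp is square, with its joint at about 1.556. The slider sits at the window end of the slot, and the jar, tape and block are unmoved within about 5 mm. I'm handing the job in.

```bash
python3 -c "
from plant import robot
print(robot.close_job())"
```

```text
the job is handed in; nothing more can be done
None
```

The lamp now sits square on the stand plate with its window facing the painting, and its switch is slid fully on. I handed the job in at about 9 s of the 48 s allowed; the hand-in reports no verdict.

**Lamp:** I pushed the lamp's plain face near the corner opposite the bolt with the shut fingers. The last check put the joint at about 1.556 rad, inside the 1.45–1.69 range. That figure relies on a plate yaw of 68.6–68.7° measured in two camera views.

**Switch:** I pushed the ridge until the force rose to about 19 N at its end stop. After I backed the tool away, the slider stayed at the window end of its slot. I judged that from the picture and did not measure the travel in millimetres.

**Bystanders:** The jar, tape roll and sanding block measured within about 5 mm of where they started, which is roughly the measurement error. The tin, brush and spanner looked unmoved in the scene picture, but I did not measure them again.

**What went wrong on the way:** The first push slid outward along the face and rode up, so I backed off and repeated it in smaller, corrected steps. The wheel-to-bolt distance measured 96–98.5 mm against the nominal 99 mm. In the pushing views the lamp's edges gave the same angle within about 1°.

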